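# Stop the hotplate rocking with a wedge

## Task

The hotplate rocks because the foot under its front left corner (front is the side with the three round controls, left as you face it) is short. Lift the glass bottle out of the way and stand it upright on a free spot of the counter at least 15 cm from where the wedge goes in, then take the big wooden wedge and push it, thin end first, straight under the hotplate's front edge just to the right of the short foot until it jams tight and the hotplate sits level, and let go. Leave the other things on the counter where they are and don't knock the bottle over.

Things in the scene. Friction and masses are not known exactly. Their poses are not given: they have to be found in the camera images.
- gap (a point): Where the wedge goes in: point on the hotplate's lower front edge, 85 in from its left corner. x axis level, straight in under the hotplate, square to its front edge; y along the edge to the hotplate's left; z up. Free height under the edge here: 13.5 as found, 18 once level (both up to 2 less in some starts); this point is at the level height.
- hob_base: Two-zone hotplate: black glass on a steel box, 280 deep, 300 wide, top 66 up; too heavy to slide. Origin on the counter below point gap, same axes; it reaches from there 85 to the left (+y), 215 to the right, 280 back (+x). Short rubber foot, 24 across, at x 35, y 55; other front foot at x 35, y -185.
- hob (a joint): Rocking angle of the hotplate, rad: 0 as found, 0.030 level, where the opposite foot lands and it goes no further. It rests with about 5 N on a wedge at the gap, so sliding the wedge in while it lifts takes 5 to 9 N; once level the resistance rises steeply. A push of 12 to 18 N jams it; friction then holds it.
- wedge_mid (a point): Big plain wooden wedge, 130 long, 36 wide, underside flat, from 28 high at the thick end to 3 at the thin end, 55 g. Point at mid length and width, half-way up there (8 above the underside). x axis points to the thin end, z up. It jams with its thin end about 60 to 85 past the front edge.
- wedge_nose (a point): Point at the bottom of the big wedge's thin end, 65 ahead of its middle along the wedge's x axis; same axes.
- wedge: The big wedge: origin at the centre of its underside, x to the thin end.
- bottle_mid (a point): Upright twist-cap green glass bottle, 60 across, 190 high, 0.32 kg, standing in front of the gap. Point on its axis, 95 above its base. Steel cap 28 across, the top 16 of its height, on a neck 24 across that is straight from about 145 to 174 above the base.
- bottle: The bottle: origin at the centre of its base.
- wedge_small_mid (a point): Too-small wooden wedge, 100 long, 30 wide, 11 high at most: bystander. Point at its middle.
- bar_mid (a point): Flat wooden bar 125 long (x), 36 wide, 24 high, no taper: bystander. Point at its centre.
- spoon_rest: White porcelain spoon rest, 145 long (x), 80 wide, 16 high: bystander. Origin at about the middle of its underside.
- jar_mid (a point): Small glass jar with a steel cap, 56 across, 70 high, in front of the hotplate's left corner: bystander. Point at its centre.
- mill_mid (a point): Wooden pepper mill, 56 across, 150 high: bystander. Point at its centre.
- turner: Stainless fish turner lying flat, 320 long along x (blade 77 wide at +x), 12 high: bystander. Origin near the middle.
There are look-alikes about, which are no part of the job. Several things look just like the bottle: the one meant starts farthest to the robot's left.

How it is judged (in metres and radians):
On the way, in this order (a step that is already met when the one before it is completed fails the run):
1. the bottle stands upright on the counter, let go, clear of the place for the wedge (horizontal distance between bottle_mid and gap above 0.13 m and angle between bottle_mid's own z axis and vertical below 0.1 rad and height (world z) of bottle_mid between 0.09 and 0.1 m and contact force between bottle and the fingers below 0.05 N), for 0.2 s.
2. the big wedge is jammed under the front edge beside the short foot and the hotplate is level (value of joint hob above 0.026 rad and contact force between wedge and hob_base above 2 N and x of wedge_nose in the frame of gap above 0.04 m and y of wedge_nose in the frame of gap between -0.035 and 0.035 m and angle between the x axis of wedge_nose and the x axis of gap, either way round below 0.35 rad), for 0.2 s.
At the end, for the whole second after the job is handed in: Bottle upright (0.1 rad) on the counter, at rest, over 13 cm from the gap. Big wedge at rest under the front edge, thin end over 40 mm in, within 35 mm sideways of the gap and 0.35 rad of straight, pressed with over 2 N; rocking angle above 0.026 rad (level 0.030) (all of step 1 and all of step 2 and linear speed of each of wedge, bottle below 0.02 m/s); the robot touches nothing.
It fails at once if the bottle is tipped (angle between bottle_mid's own z axis and vertical above 0.5 rad).
It fails at once if a bystander is moved by more than 3 cm (distance of any of wedge_small_mid, bar_mid, spoon_rest, jar_mid, mill_mid, turner from where it was at the start of the episode above 0.03 m).
It also fails if it takes over 64 s, if anything falls off the work surface, if the arm or the gripper's body presses on something with over 40 N, if the wrist force passes 120 N, or if a joint passes its speed limit or range.

## Robot

A 6-joint arm with a two-finger parallel gripper is mounted at the origin on the work surface. World frame = base frame: x ahead of the robot, y to its left, z up, the work surface at z = 0. Lengths are in m, angles in degrees, forces in N, time in s.
With the tool pointing down it reaches from about 0.325 to 0.85 m from the base axis. Payload 15.5 kg.
Tool frame: the origin (TCP) lies at the very end of the fingers, on their centre line; the grasp point (between the pads) lies arm.grip_depth behind it (arm.grip_depth is the distance from the TCP to the grasp point, in m); z points along the fingers, y is the direction in which the jaws open and shut (so a half turn about z gives the same grasp; the last joint's range is limited). The gripper opens to 91 mm and grips with 3 to 60 N. Pads are 32 mm wide; open, the fingers measure 118 mm over their backs; the gripper's body (76 mm by 178 mm) begins 60 mm behind the grasp point.
Start: joints at [-73.425, 28.281, 77.091, -0, 74.628, -5.472], TCP at [0.235, -0.579, 0.214] pointing down, gripper open.
Joint ranges: [-166.48, 166.48], [-47.26, 123.95], [12.59, 153.08], [-70.14, 250.14], [6.76, 159.57], [-176.63, 176.63]. Speed limits (degrees/s): [108.29, 108.29, 147.25, 172.46, 172.46, 172.46].

## Interface

Orientations are given as a 3x3 rotation matrix whose columns are the frame's x, y, z axes.
In Python, from rig import arm gives the robot as it stands. Calls block until the motion is done:
- arm.move_to(position, orientation): joint-space move of the TCP to a pose.
- arm.move_l(position, orientation=None, feed=0.15): straight line of the TCP; orientation=None keeps the orientation; feed is the mean speed in m/s.
- arm.move_joints(angles): joint-space move.
- arm.grip(opening): finger opening in m; the grip force is fixed at half the most; returns when the fingers have stopped.
- arm.sleep(seconds).
- arm.solve_ik(position, orientation): joint angles nearest the present ones, or None.
- arm.snapshot(name): name is "side" or "top"; returns the picture (384x512x3 uint8, red, green, blue); there is no depth.
- arm.get_calibration(name): a dict with "intrinsics" (3x3 intrinsics, pixels), "k1" (the pictures are not rectified: a ray, as slopes to the right and down, at radius r is drawn at 1 + k1 r^2 times it, then the intrinsics apply), "cam_to_world" (4x4, takes a point from camera to world coordinates). Camera axes: x right, y down, z forward; pixel columns grow to the right and rows downward; lengths in m; the calibration is good to about 2 mm. A picture is of the moment at which its call begins. get_calibration takes no time and is no camera call.
A pose or a line that the arm cannot do raises arm.Unreachable and nothing moves.
- arm.sign_off(): hands the job in, once; it reports no verdict.
Readings, each from a call of its own:
- arm.current_t(): time.
- arm.current_joint_positions(): joint angles.
- arm.current_dq(): joint speeds.
- arm.current_tau(): joint torques, N m.
- arm.current_ee_pos(): TCP position.
- arm.current_tool_rot(): TCP orientation.
- arm.current_force(): force on the tool from outside, world axes, zero at the start.
- arm.current_torque(): the same for the moment, N m.
- arm.current_width(): finger opening in m.
Only numpy, scipy, OpenCV 4.12 (cv2) and the standard library are available. Lean on these libraries where they do the work, as an engineer would, in place of code of your own. Each camera call takes 0.05 s, during which the arm holds its last target.

## Working session

There is one attempt and no reset: what is moved stays moved. The work goes in short steps, each a Python script; the robot and the scene stay as the last script left them, time stands still between calls to the robot, and variables do not carry over. Pictures are saved under pics/ and viewed, and the job is handed in when it is done.

```bash
ls; mkdir -p pics; python3 - <<'E'
from rig import arm
import cv2,numpy as np
for n in("side","top"):
    im=arm.snapshot(n); cv2.imwrite(f"pics/{n}0.png",im[:,:,::-1])
    c=arm.get_calibration(n); print(n,c)
print(arm.current_t(),arm.grip_depth,arm.current_width())
E
```

```text
pics
side {'intrinsics': array([[438.46561375,   0.        , 254.63216257],
       [  0.        , 438.46561375, 186.7000187 ],
       [  0.        ,   0.        ,   1.        ]]), 'k1': -0.049705174730231005, 'cam_to_world': array([[ 0.75731913, -0.36146309,  0.54388617, -0.29818377],
       [-0.65265884, -0.44756714,  0.6113265 , -0.97819473],
       [ 0.02245361, -0.81794137, -0.57486324,  0.95351669],
       [ 0.        ,  0.        ,  0.        ,  1.        ]])}
top {'intrinsics': array([[397.96105712,   0.        , 252.89990244],
       [  0.        , 397.96105712, 189.73000212],
       [  0.        ,   0.        ,   1.        ]]), 'k1': -0.09660875797721456, 'cam_to_world': array([[-0.00398813, -0.98690616,  0.16124614,  0.33606617],
       [-0.99990983,  0.00186793, -0.01329827, -0.07340944],
       [ 0.01282295, -0.16128464, -0.98682462,  1.21426423],
       [ 0.        ,  0.        ,  0.        ,  1.        ]])}
0.1 0.0188 0.09131074837047946
```

View pics/side0.png

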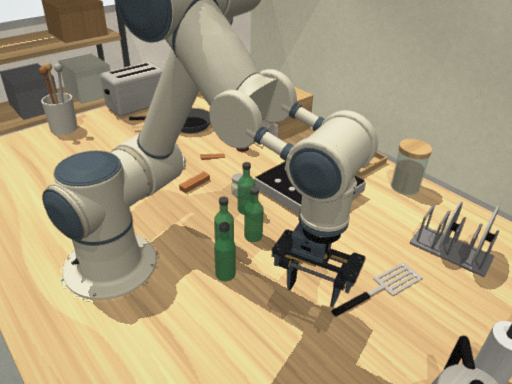

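View pics/top0.png

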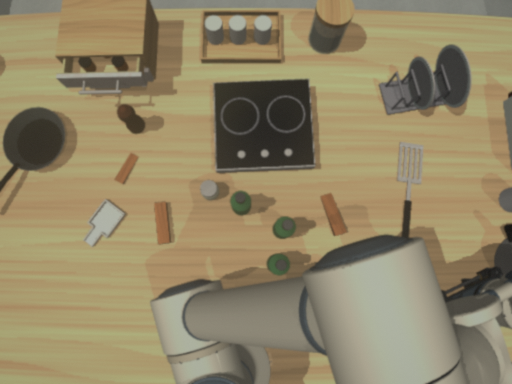

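```bash
python3 - <<'E'
import cv2,numpy as np
t=cv2.imread("pics/top0.png"); s=cv2.imread("pics/side0.png")
a=cv2.resize(t[140:280,110:360],(800,448),interpolation=cv2.INTER_CUBIC)
cv2.imwrite("pics/c1.png",a)
b=cv2.resize(s[140:290,160:380],(800,545),interpolation=cv2.INTER_CUBIC)
cv2.imwrite("pics/c2.png",b)
E
```

```text
(no output)
```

View pics/c1.png

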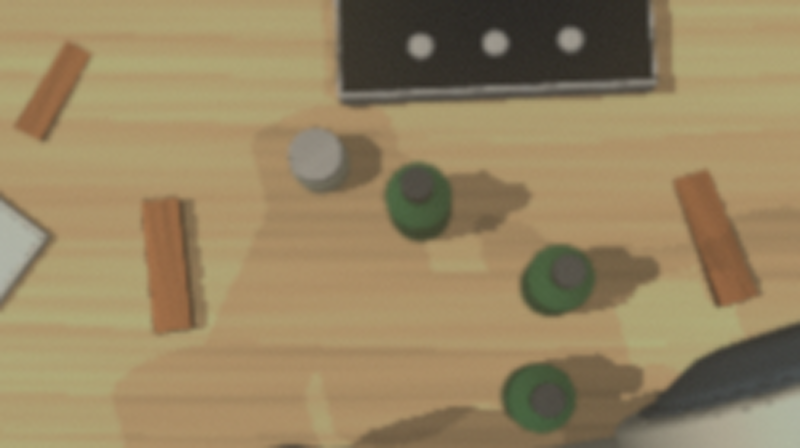

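View pics/c2.png

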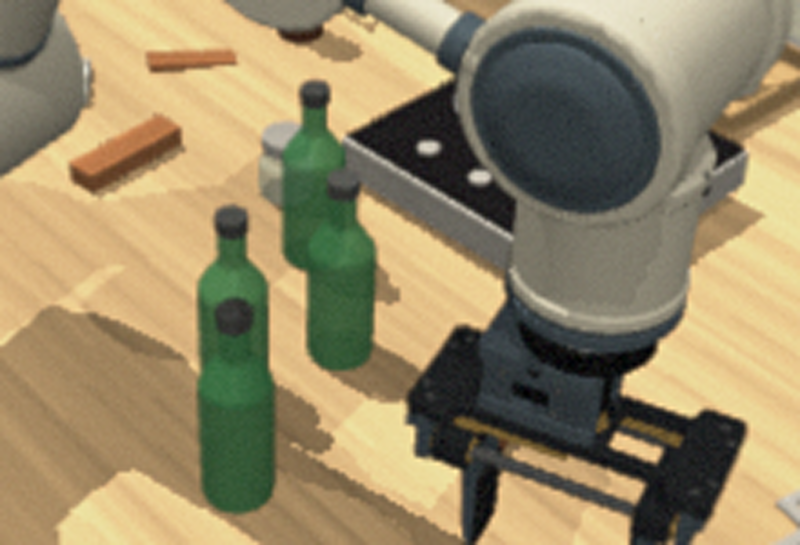

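```bash
cat > h.py <<'E'
import cv2,numpy as np
from rig import arm
def ray(n,uv):
    c=arm.get_calibration(n);K=c["intrinsics"];T=c["cam_to_world"]
    d=((uv[0]-K[0,2])/K[0,0],(uv[1]-K[1,2])/K[1,1]);d=np.array(d);p=d.copy()
    for _ in range(20): p=d/(1+c["k1"]*(p@p))
    v=T[:3,:3]@np.array([p[0],p[1],1]); return T[:3,3],v
def plane(n,uv,z):
    o,v=ray(n,uv); return o+v*(z-o[2])/v[2]
def two(uv1,n1,uv2,n2):
    o1,v1=ray(n1,uv1);o2,v2=ray(n2,uv2)
    A=np.stack([v1,-v2],1);t=np.linalg.lstsq(A,o2-o1,rcond=None)[0]
    a=o1+v1*t[0];b=o2+v2*t[1];return (a+b)/2,np.linalg.norm(a-b)
def proj(n,P):
    c=arm.get_calibration(n);T=np.linalg.inv(c["cam_to_world"]);q=T[:3,:3]@P+T[:3,3];p=q[:2]/q[2]
    return np.array((p*(1+c["k1"]*(p@p)))*[c["intrinsics"][0,0],c["intrinsics"][1,1]]+c["intrinsics"][:2,2])
E
python3 - <<'E'
from h import *
np.set_printoptions(precision=4,suppress=True)
im=cv2.imread("pics/top0.png");h=cv2.cvtColor(im,cv2.COLOR_BGR2HSV)
def cc(m,a):
    n,l,s,c=cv2.connectedComponentsWithStats(m.astype(np.uint8))
    return [(i,s[i],c[i],l==i) for i in range(1,n) if s[i,4]>a]
H,S,V=[h[:,:,i].astype(int) for i in range(3)]
m=(H>45)&(H<85)&(S>90)
for i,s,c,_ in cc(m,80): print("green",s,c,plane("top",c,.1))
m=((H<13))&(S>115)&(V>60)&(V<200)
for i,s,c,l in cc(m,80):
    if 130<s[1]+s[3] <300:
        p=np.argwhere(l)[:,::-1].astype(np.float32);r=cv2.minAreaRect(p);bx=cv2.boxPoints(r)
        print("wood",s,c); print(bx); print(np.array([plane("top",b,.012) for b in bx]))
# cap of bottles dark gray pixel centers from crop /3.2
for k in [(417,182),(568,271),(547,400)]:
    uv=(110+k[0]/3.2,140+k[1]/3.2); print("cap",uv,plane("top",uv,.19))
for k in [(340,100),(655,88),(340,92),(653,80)]:
    uv=(110+k[0]/3.2,140+k[1]/3.2); print("hob",uv,plane("top",uv,.062))
print("jar",plane("top",(110+317/3.2,140+155/3.2),.07))
for k in [(314,95),(344,183),(232,220),(233,316)]:
    uv=(160+k[0]/3.636,140+k[1]/3.636); print("capside",uv,plane("side",uv,.186))
E
```

```text
cap (240.3125, 196.875) [ 0.4847 -0.0544  0.19  ]
cap (287.5, 224.6875) [ 0.412 -0.176  0.19 ]
cap (280.9375, 265.0) [ 0.3094 -0.1577  0.19  ]
hob (216.25, 171.25) [0.5799 0.0192 0.062 ]
hob (314.6875, 167.5) [ 0.591 -0.273  0.062]
hob (216.25, 168.75) [0.5875 0.0193 0.062 ]
hob (314.0625, 165.0) [ 0.5986 -0.2714  0.062 ]
jar [0.5271 0.0389 0.07  ]
capside (246.35863586358636, 166.1276127612761) [ 0.4831 -0.0567  0.186 ]
capside (254.6094609460946, 190.33003300330034) [ 0.4155 -0.1763  0.186 ]
capside (223.8063806380638, 200.5060506050605) [ 0.3126 -0.1585  0.186 ]
capside (224.08140814081406, 226.9086908690869) [ 0.2413 -0.2528  0.186 ]
```

Candidates for the bottle (top view caps): (240,197) y=-0.055, (287,225) y=-0.176, (281,265) y=-0.158, plus one in the side view at (224,227) y=-0.253 which is hidden by the arm in the top view. The one meant is the first, farthest left and standing in front of the gap, and top and side agree on it within 3 mm. The crop shows its cap at crop pixel (417,182). Wood pieces: (125,168) is the small wedge, (163,222) the bar (no taper), (334,213) probably the big wedge.

```bash
cat >> h.py <<'E'
np.set_printoptions(precision=4,suppress=True)
def down(yaw):  # jaw (y) axis at angle yaw from world +y
    s,c=np.sin(yaw),np.cos(yaw)
    y=np.array([-s,c,0.]);z=np.array([0,0,-1.]);return np.stack([np.cross(y,z),y,z],1)
def tiltshow(): pass
E
python3 - <<'E'
from h import *
print(arm.current_tool_rot())
for y in (0,180,2,-178):
    R=down(np.radians(y)); print(y,arm.solve_ik([.484,-.0555,.143],R),arm.solve_ik([.38,.08,.143],R))
im=cv2.imread("pics/top0.png");h=cv2.cvtColor(im,cv2.COLOR_BGR2HSV)
for u,v in[(241,208),(163,222),(334,213),(300,255),(200,215)]: print((u,v),h[v,u],im[v,u])
E
```

```text
[[ 0.9269  0.3754 -0.0003]
 [ 0.3754 -0.9269  0.0011]
 [ 0.0001 -0.0011 -1.    ]]
0 [ -13.5686   22.6303  101.1641   -0.       56.2056 -103.5686] [  3.0601  15.7419 113.7247  -0.      50.5333 -86.9399]
180 [-13.5686  22.6303 101.1641  -0.      56.2056  76.4314] [  3.0601  15.7419 113.7247  -0.      50.5333  93.0601]
2 [ -13.5686   22.6303  101.1641   -0.       56.2056 -105.5686] [  3.0601  15.7419 113.7247  -0.      50.5333 -88.9399]
-178 [-13.5686  22.6303 101.1641  -0.      56.2056  74.4314] [  3.0601  15.7419 113.7247  -0.      50.5333  91.0601]
(241, 208) [49 85 93] [62 93 73]
(163, 222) [ 13 138 148] [ 68 103 148]
(334, 213) [ 13 139 143] [ 65  99 143]
(300, 255) [ 18  99 119] [ 73 100 119]
(200, 215) [ 17 103 169] [101 140 169]
```

```bash
python3 - <<'E'
from h import *
R=down(np.radians(180)); b=np.array([.484,-.0555])
arm.move_to([*b,.26],R)
im=arm.snapshot("side");cv2.imwrite("pics/side1.png",im[:,:,::-1])
arm.move_l([*b,.143],feed=.12)
im=arm.snapshot("side");cv2.imwrite("pics/side2.png",im[:,:,::-1])
arm.grip(.0)
print(arm.current_width(),arm.current_t(),arm.current_force(),arm.current_ee_pos())
E
```

```text
0.02738450944930768 4.4083 [ 1.0149 -0.7674 -1.4668] [ 0.4839 -0.0555  0.1429]
```

View pics/side1.png

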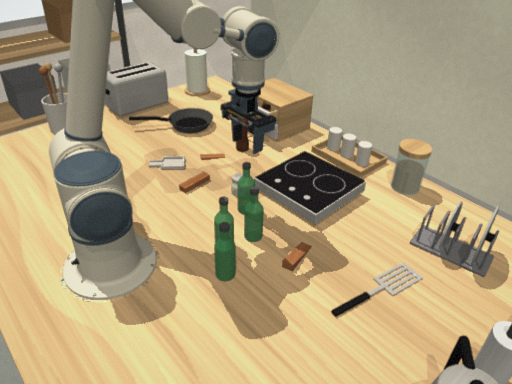

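View pics/side2.png

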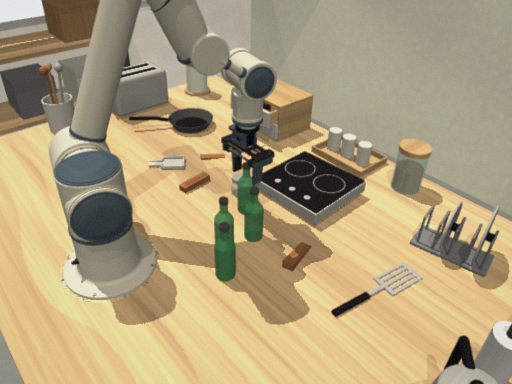

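Side view: the fingers are round the left bottle's neck (side pixel (246,170)), and the width of 27 mm shows it is held. The big wedge lies in the clear at (297,256).

```bash
python3 - <<'E'
from h import *
a=cv2.imread("pics/side1.png")
cv2.imwrite("pics/c3.png",cv2.resize(a[225:285,260:350],(800,533),interpolation=cv2.INTER_CUBIC))
arm.move_l([.484,-.0555,.173],feed=.1)
arm.move_l([.38,.08,.173],feed=.12)
arm.move_l([.38,.08,.145],feed=.06)
arm.move_l([.38,.08,.1425],feed=.02)
print(arm.current_width(),arm.current_t(),arm.current_force(),arm.current_ee_pos())
for n in("side","top"):
    im=arm.snapshot(n);cv2.imwrite(f"pics/{n}3.png",im[:,:,::-1])
E
```

```text
0.027093836205961893 7.325 [-0.3761  1.5263  3.2213] [0.3805 0.0801 0.1428]
```

View pics/c3.png

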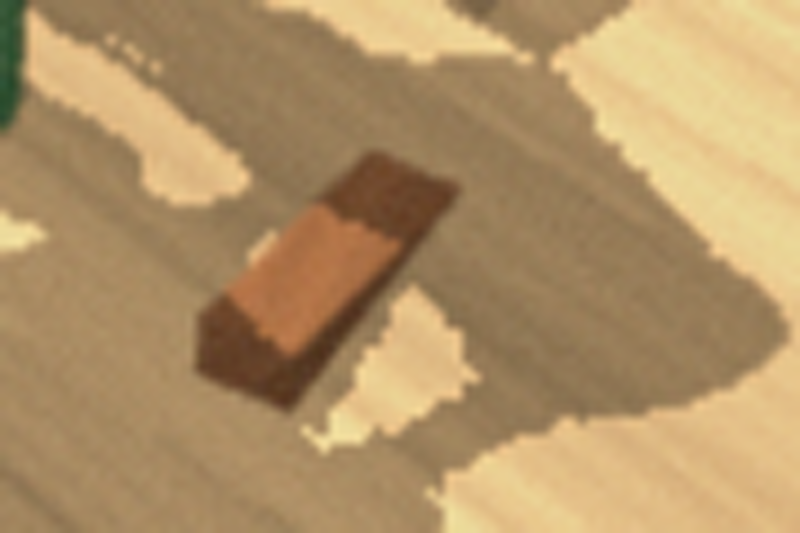

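View pics/side3.png

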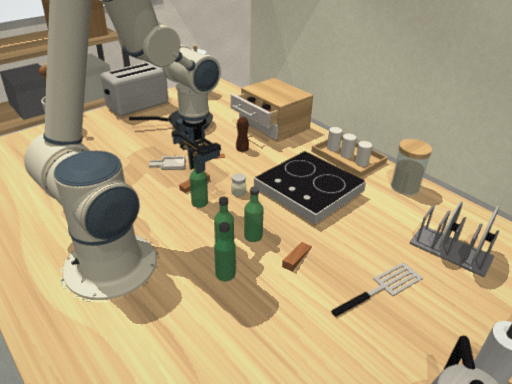

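View pics/top3.png

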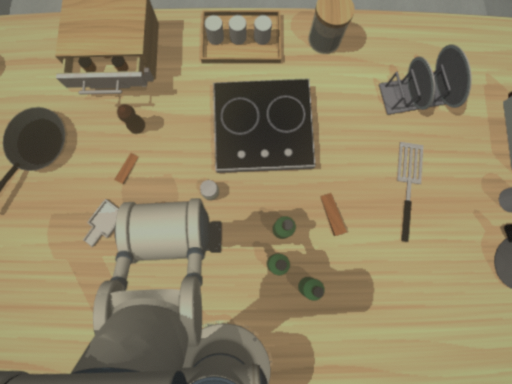

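The bottle stands at side pixel (199,185) with the counter already taking load, so I can let it go. The wedge's thick end is the lower-left end in the crop (robot side) and its thin end is at top image (327,196).

```bash
python3 - <<'E'
from h import *
arm.grip(.06)
arm.move_l([.3805,.08,.26],feed=.2)
for n in("side","top"):
    im=arm.snapshot(n);cv2.imwrite(f"pics/{n}4.png",im[:,:,::-1])
print(arm.current_t())
im=cv2.imread("pics/top3.png");h=cv2.cvtColor(im,cv2.COLOR_BGR2HSV)
H,S,V=[h[:,:,i].astype(int) for i in range(3)]
m=(H<=15)&(S>125)&(V<230);m[:180]=0;m[250:]=0;m[:,:310]=0;m[:,360:]=0
m=cv2.morphologyEx(m.astype(np.uint8),cv2.MORPH_OPEN,np.ones((3,3)))
n,l,s,c=cv2.connectedComponentsWithStats(m);print(s[1:])
i=1+np.argmax(s[1:,4]);p=np.argwhere(l==i)[:,::-1].astype(np.float32)
bx=cv2.boxPoints(cv2.minAreaRect(p));print(bx)
for z in (0,.015,.028): print(z,np.array([plane("top",b,z) for b in bx]))
b=cv2.resize(im[180:250,300:370],(560,560),interpolation=cv2.INTER_CUBIC);cv2.imwrite("pics/c4.png",b)
# hob
b=cv2.resize(im[150:190,200:330],(800,246),interpolation=cv2.INTER_CUBIC);cv2.imwrite("pics/c5.png",b)
a=cv2.imread("pics/side4.png")
cv2.imwrite("pics/c6.png",cv2.resize(a[160:290,180:340],(738,600),interpolation=cv2.INTER_CUBIC))
E
```

```text
8.9333
[[322 194  24  41 470]]
[[319.3448 196.862 ]
 [330.3793 192.4482]
 [345.8276 231.0689]
 [334.7932 235.4827]]
0 [[ 0.5117 -0.2956  0.    ]
 [ 0.5255 -0.3306  0.    ]
 [ 0.4054 -0.3745  0.    ]
 [ 0.3922 -0.3398  0.    ]]
0.015 [[ 0.5095 -0.2928  0.015 ]
 [ 0.5231 -0.3274  0.015 ]
 [ 0.4045 -0.3707  0.015 ]
 [ 0.3915 -0.3365  0.015 ]]
0.028 [[ 0.5076 -0.2904  0.028 ]
 [ 0.5211 -0.3246  0.028 ]
 [ 0.4038 -0.3675  0.028 ]
 [ 0.3909 -0.3336  0.028 ]]
```

View pics/c4.png

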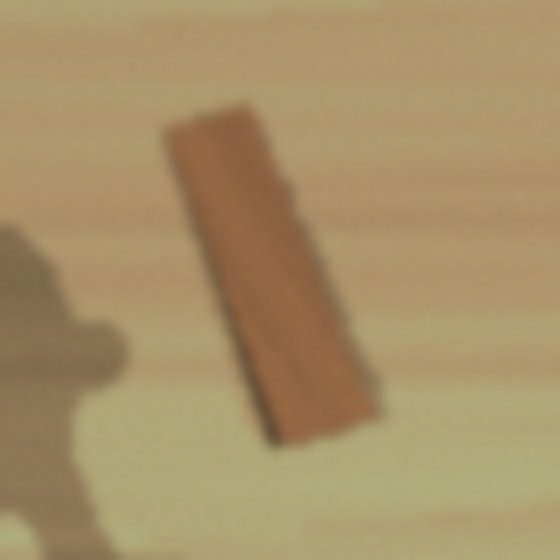

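View pics/c5.png

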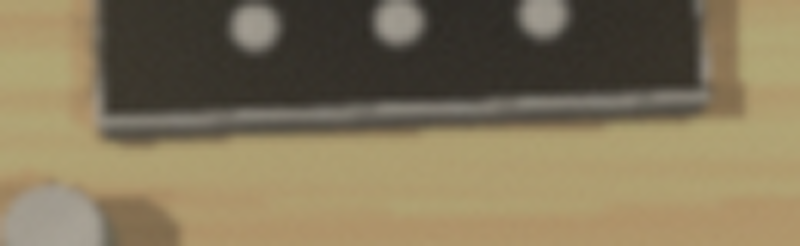

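View pics/c6.png

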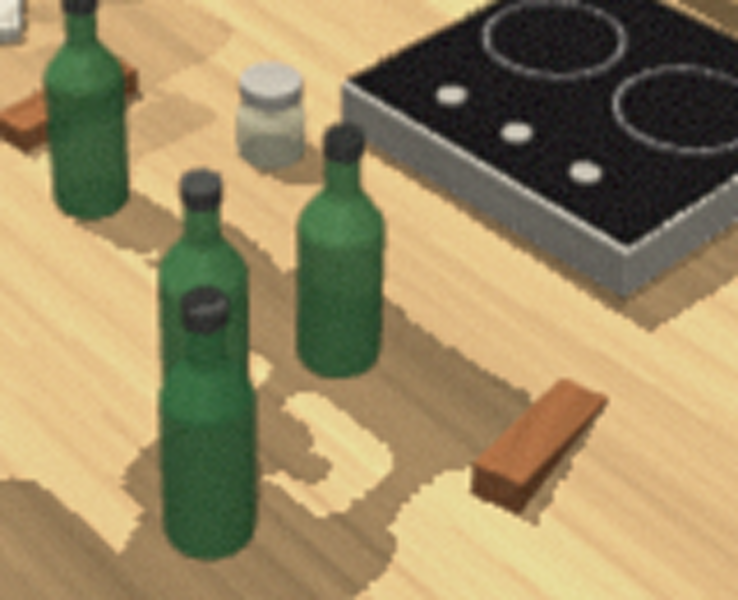

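```bash
python3 - <<'E'
from h import *
P=lambda k,o,s:(o[0]+(k[0]+.5)/s-.5,o[1]+(k[1]+.5)/s-.5)
w=[P(k,(300,180),8) for k in[(163,130),(250,104),(380,408),(281,446)]]
print("wedge",[plane("top",a,z) for a,z in zip(w,(.003,.003,.028,.028))])
ws=[P(k,(180,160),4.6125) for k in[(567,380),(607,401),(521,478),(472,470)]]
print("side: thin L,R (z3), thick top R?,L",[plane("side",a,z) for a,z in zip([P((567,380),(180,160),4.6125),P((607,401),(180,160),4.6125),P((522,484),(180,160),4.6125),P((475,465),(180,160),4.6125)],(.003,.003,.028,.028))])
print("side bottoms",[plane("side",P(k,(180,160),4.6125),0) for k in[(518,514),(473,491)]])
TL=P((102,116),(200,150),6.154);TR=P((708,94),(200,150),6.154)
SL=P((345,84),(180,160),4.6125);SR=P((628,245),(180,160),4.6125);SB=P((623,297),(180,160),4.6125)
print("hob",two(TL,"top",SL,"side"),two(TR,"top",SR,"side"))
print(plane("top",TL,.063),plane("top",TR,.066),plane("side",SL,.063),plane("side",SR,.066),plane("side",SB,.018))
a=cv2.imread("pics/side4.png")
cv2.imwrite("pics/c7.png",cv2.resize(a[165:230,245:325],(738,600),interpolation=cv2.INTER_CUBIC))
b=cv2.imread("pics/top4.png")
cv2.imwrite("pics/c8.png",cv2.resize(b[75:185,205:325],(654,600),interpolation=cv2.INTER_CUBIC))
E
```

```text
wedge [array([ 0.5145, -0.297 ,  0.003 ]), array([ 0.5246, -0.3313,  0.003 ]), array([ 0.4053, -0.3713,  0.028 ]), array([ 0.3914, -0.3333,  0.028 ])]
side: thin L,R (z3), thick top R?,L [array([ 0.5193, -0.2982,  0.003 ]), array([ 0.5252, -0.3307,  0.003 ]), array([ 0.4047, -0.3665,  0.028 ]), array([ 0.3933, -0.335 ,  0.028 ])]
side bottoms [array([ 0.4049, -0.3656,  0.    ]), array([ 0.3967, -0.332 ,  0.    ])]
hob (array([0.5893, 0.0207, 0.0548]), np.float64(0.0017242017520687036)) (array([ 0.5984, -0.2727,  0.0673]), np.float64(0.0014288720294708902))
[0.5882 0.0195 0.063 ] [ 0.5982 -0.2724  0.066 ] [0.5804 0.0119 0.063 ] [ 0.6005 -0.2719  0.066 ] [ 0.6016 -0.2727  0.018 ]
```

View pics/c7.png

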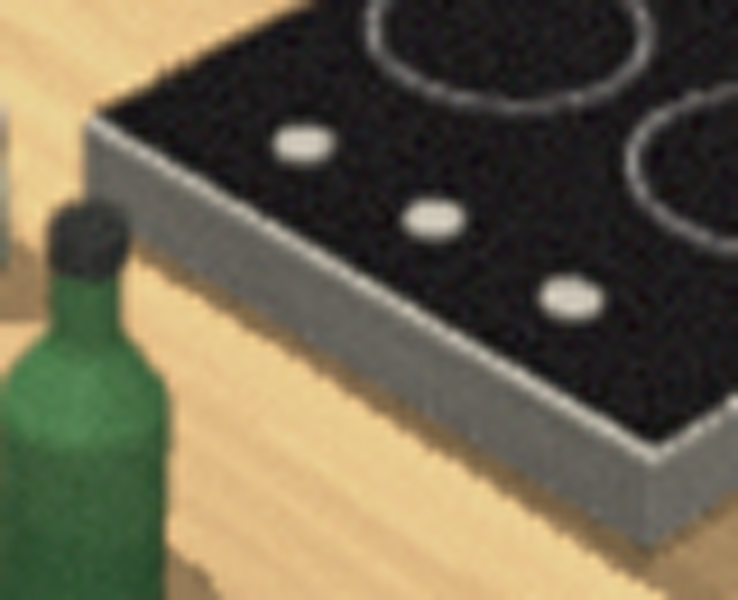

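View pics/c8.png

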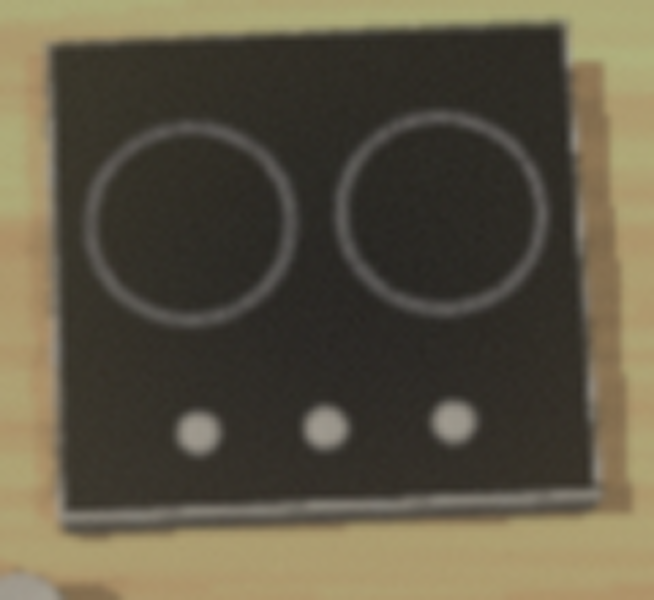

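Bottle stands upright on its new spot at side crop (90,150). Top and side agree on the wedge: thin-end centre (.520,-.314), thick-end centre (.399,-.351), length 128 mm and yaw 17°, against 130 mm given. The hob's front edge runs from (.588,.022) to (.599,-.274), which is 296 mm against 300, with yaw 2°. That puts the gap at about (.590,-.061). Next I take the wedge near its thick end.

```bash
python3 - <<'E'
from h import *
R=down(np.radians(180+17.1)); g=np.array([.421,-.3446])
arm.move_to([*g,.22],R)
arm.grip(.091)
arm.move_l([*g,.005],feed=.15)
print(arm.current_force())
arm.grip(0)
print(arm.current_width(),arm.current_force(),arm.current_t(),arm.current_ee_pos())
arm.move_l([*g,.06],feed=.12)
im=arm.snapshot("side");cv2.imwrite("pics/side5.png",im[:,:,::-1])
arm.move_l([*g,.225],feed=.2)
print(arm.current_width())
for n in("side","top"):
    im=arm.snapshot(n);cv2.imwrite(f"pics/{n}6.png",im[:,:,::-1])
E
```

```text
[-0.657   0.3455 -0.3503]
0.035909068123941255 [ 1.141   0.1003 -1.5896] 13.625 [ 0.421  -0.3446  0.005 ]
0.03575394974542561
```

View pics/side5.png

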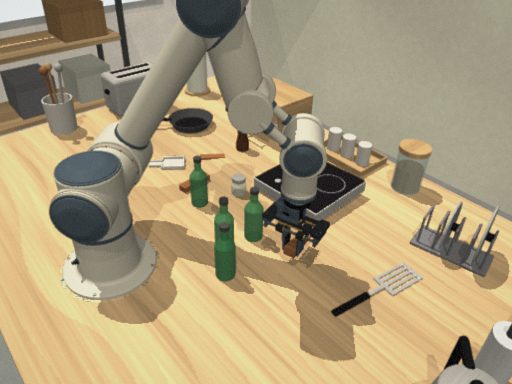

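View pics/side6.png

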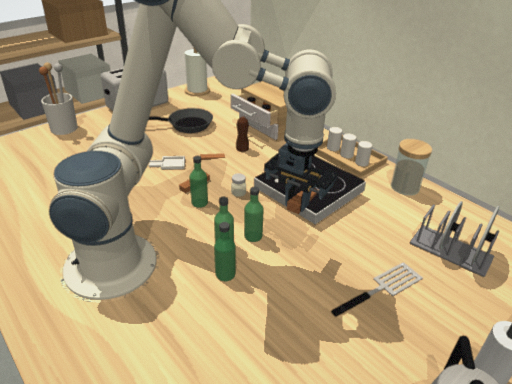

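Wedge held (width 35.9 mm). Now I carry it to the gap and lower it in front.

```bash
python3 - <<'E'
from h import *
R=down(np.radians(182.1)); d=np.array([.9993,.0366]); n=np.array([-.0366,.9993])
gp=np.array([.590,-.061])+.010*n
p=gp-.122*d
arm.move_l([*p,.225],R,feed=.2)
arm.move_l([*p,.05],feed=.15)
im=arm.snapshot("side");cv2.imwrite("pics/side7.png",im[:,:,::-1])
im=arm.snapshot("top");cv2.imwrite("pics/top7.png",im[:,:,::-1])
print(p,arm.current_t(),arm.current_force(),arm.current_ee_pos())
E
```

```text
[ 0.4677 -0.0555] 18.3917 [ 0.4953  0.7536 -0.4887] [ 0.4681 -0.0556  0.0506]
```

View pics/side7.png

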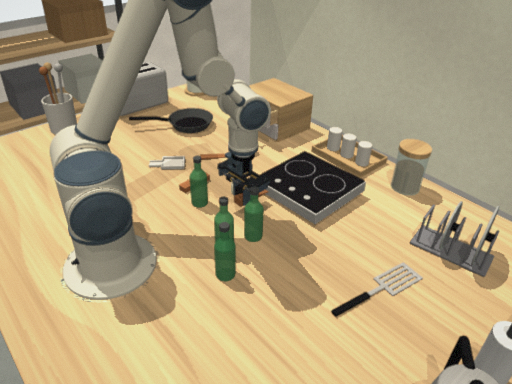

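View pics/top7.png

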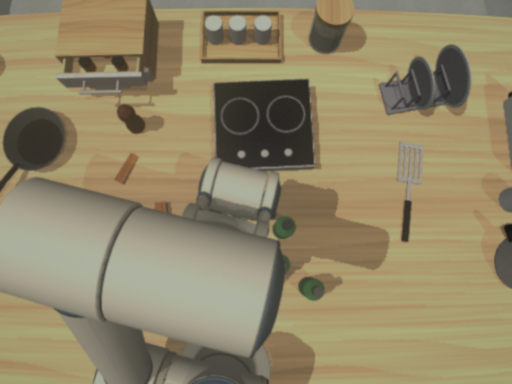

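Bottles undisturbed: the nearest look-alike is still at top (285,227) and the moved bottle at side (199,185). Now lower and push in, watching the force.

```bash
python3 - <<'E'
from h import *
d=np.array([.9993,.0366]); n=np.array([-.0366,.9993])
gp=np.array([.590,-.061])+.010*n
P=lambda s,z:[*(gp+s*d),z]
arm.move_l(P(-.122,.0065),feed=.12)
f0=arm.current_force();print(f0)
arm.move_l(P(-.08,.0055),feed=.06); print(arm.current_force()-f0)
s=-.08
while s<-.018:
    s+=.004 if s<-.06 else .002
    arm.move_l(P(s,.0055),feed=.03)
    f=arm.current_force()-f0
    print(round(s,4),f,arm.current_ee_pos(),round(arm.current_t(),2))
    if -f[:2]@d>13: break
im=arm.snapshot("side");cv2.imwrite("pics/side8.png",im[:,:,::-1])
E
```

```text
[-0.0615 -0.0566 -0.5547]
[-1.0861 -0.3093  0.6343]
-0.076 [0.2141 0.2143 0.3653] [ 0.5139 -0.0538  0.0055] 20.03
-0.072 [ 0.1803  0.5884 -0.4207] [ 0.5179 -0.0537  0.0055] 20.32
-0.068 [ 0.4792 -0.2176  0.4697] [ 0.5219 -0.0535  0.0055] 20.6
-0.064 [ 0.6576  0.1643 -1.541 ] [ 0.5259 -0.0533  0.0054] 20.88
-0.06 [-0.2782  0.4414 -4.9705] [ 0.5296 -0.0531  0.0053] 21.17
-0.058 [-4.4867  0.5919 -4.8758] [ 0.5314 -0.0531  0.0054] 21.42
-0.056 [-2.08   -0.2011 -4.2104] [ 0.5338 -0.053   0.0055] 21.67
-0.054 [-1.2078  1.0924 -4.8798] [ 0.5359 -0.053   0.0055] 21.92
-0.052 [-1.8819  0.3819 -4.8814] [ 0.538  -0.0529  0.0055] 22.17
-0.05 [-1.2424  0.8739 -4.62  ] [ 0.5399 -0.0528  0.0055] 22.42
-0.048 [-1.2829  0.2251 -4.4831] [ 0.5419 -0.0528  0.0055] 22.67
-0.046 [-1.7877  1.9075 -5.693 ] [ 0.5439 -0.0527  0.0055] 22.92
-0.044 [-2.3656  0.0317 -4.8113] [ 0.5459 -0.0526  0.0055] 23.17
-0.042 [-1.8976  1.4911 -3.5301] [ 0.5479 -0.0525  0.0055] 23.42
-0.04 [-2.4594 -0.0076 -4.5634] [ 0.5499 -0.0525  0.0055] 23.67
-0.038 [-2.5181  0.6307 -5.1956] [ 0.5519 -0.0524  0.0055] 23.92
-0.036 [-4.162  -0.5332 -7.1368] [ 0.5535 -0.0523  0.0054] 24.17
-0.034 [-4.8716  0.1018 -9.0653] [ 0.5551 -0.0521  0.0052] 24.42
-0.032 [-7.4545 -0.04   -9.3643] [ 0.5564 -0.052   0.005 ] 24.67
-0.03 [-11.5031  -0.6505  -8.0036] [ 0.5576 -0.0518  0.0049] 24.92
-0.028 [-15.724   -1.2337  -6.6012] [ 0.5587 -0.0516  0.0047] 25.17
```

View pics/side8.png

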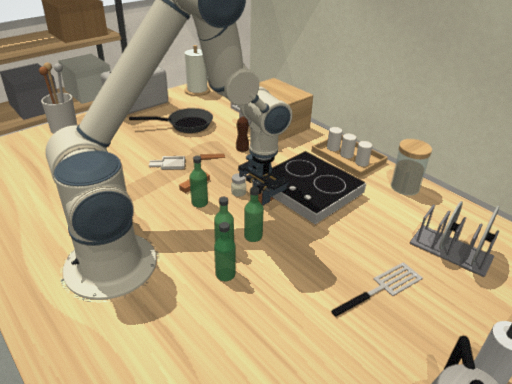

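The resistance rose steeply to 16 N with the nose about 74 mm in, which is the jam. I let go carefully, then back up and look.

```bash
python3 - <<'E'
from h import *
p=arm.current_ee_pos()
arm.grip(.05); print(arm.current_force())
arm.move_l([p[0],p[1],.10],feed=.12)
arm.move_l([.5,p[1],.26],feed=.2)
arm.move_l([.35,-.0,.3],feed=.3)
for n in("side","top"):
    im=arm.snapshot(n);cv2.imwrite(f"pics/{n}9.png",im[:,:,::-1])
print(arm.current_t())
a=cv2.imread("pics/side9.png")
cv2.imwrite("pics/c9.png",cv2.resize(a[150:230,230:330],(750,600),interpolation=cv2.INTER_CUBIC))
b=cv2.imread("pics/top9.png")
cv2.imwrite("pics/c10.png",cv2.resize(b[140:220,190:320],(780,480),interpolation=cv2.INTER_CUBIC))
E
```

```text
[0.015  0.2358 0.3421]
28.3833
```

View pics/c9.png

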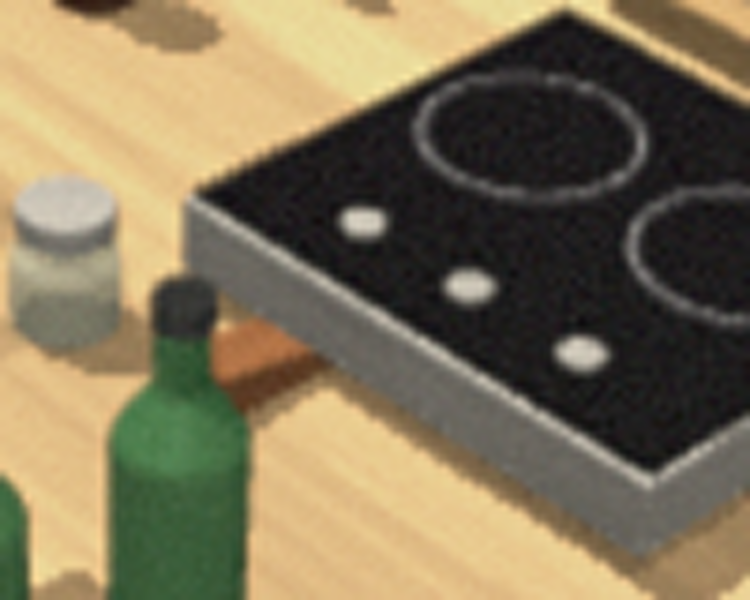

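View pics/c10.png

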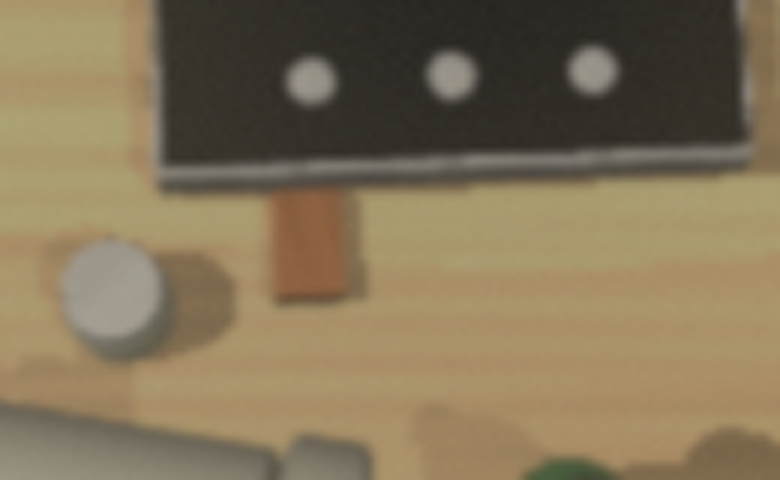

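View pics/top9.png

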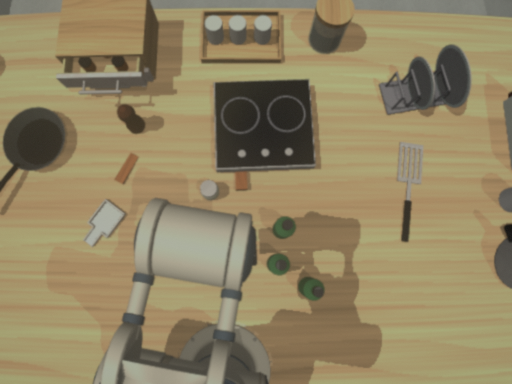

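```bash
python3 - <<'E'
from h import *
Q=lambda k:(190+(k[0]+.5)/6-.5,140+(k[1]+.5)/6-.5)
A=plane("top",Q((277,297)),.028);B=plane("top",Q((345,292)),.028);L=plane("top",Q((274,192)),.018);Rr=plane("top",Q((342,190)),.018)
print("thick",A,B,"at edge",L,Rr)
d=np.array([.9993,.0366]);n=np.array([-.0366,.9993]);g=np.array([.590,-.061])
t=(A+B)[:2]/2-g;print("thick end in gap frame",t@d,t@n,"nose in",t@d+.13)
S=lambda k:(230+(k[0]+.5)/7.5-.5,150+(k[1]+.5)/7.5-.5)
for k in[(188,194),(652,482)]: print("side corner",S(k))
TL=Q((158,168));TR=Q((750,150))
print(two(TL,"top",S((188,194)),"side"),two(TR,"top",S((652,482)),"side"))
# before: side4 corners in c7
O=lambda k:(245+(k[0]+.5)/9.225-.5,165+(k[1]+.5)/9.225-.5)
print("before",O((88,118)),O((653,460)))
E
```

```text
thick [ 0.532  -0.0376  0.028 ] [ 0.5345 -0.0718  0.028 ] at edge [ 0.5881 -0.0356  0.018 ] [ 0.589  -0.0704  0.018 ]
thick end in gap frame -0.05650867564881315 0.008356011425387489 nose in 0.07349132435118685
side corner (254.63333333333333, 175.43333333333334)
side corner (316.5, 213.83333333333331)
(array([0.5897, 0.0205, 0.0652]), np.float64(0.0013972614128253628)) (array([ 0.6009, -0.2738,  0.062 ]), np.float64(0.0024046626972786984))
before (254.09349593495935, 177.34552845528455) (315.340108401084, 214.4186991869919)
```

The left front corner rose from z≈.055 to .065, so it's level. Nose is 73 mm in and 8 mm to the left, straight. One confirming push from behind with closed fingers.

```bash
python3 - <<'E'
from h import *
d=np.array([.9993,.0366]); n=np.array([-.0366,.9993])
gp=np.array([.590,-.061])+.0085*n
P=lambda s,z:[*(gp+s*d),z]
R=down(np.radians(182.1))
arm.grip(0)
arm.move_l(P(-.09,.26),R,feed=.25)
arm.move_l(P(-.09,.012),feed=.18)
arm.sleep(.1)
f0=arm.current_force();s=-.09
while s<-.055:
    s+=.003 if s<-.080 else .001
    arm.move_l(P(s,.012),feed=.03)
    f=arm.current_force()-f0;fx=-f[:2]@d
    if fx>2: print(round(s,4),f,arm.current_ee_pos())
    if fx>14: break
print(s,arm.current_t(),arm.current_ee_pos())
arm.move_l(P(-.095,.012),feed=.08)
arm.move_l(P(-.1,.26),feed=.25)
arm.move_l([.33,.0,.3],feed=.3)
for m in("side","top"):
    im=arm.snapshot(m);cv2.imwrite(f"pics/{m}10.png",im[:,:,::-1])
print(arm.current_t(),arm.current_force())
a=cv2.imread("pics/side10.png");b=cv2.imread("pics/top10.png")
cv2.imwrite("pics/c11.png",cv2.resize(a[140:290,170:360],(760,600),interpolation=cv2.INTER_CUBIC))
cv2.imwrite("pics/c12.png",cv2.resize(b[140:220,190:320],(780,480),interpolation=cv2.INTER_CUBIC))
E
```

```text
-0.072 [-4.994  -1.802   2.5423] [ 0.5169 -0.0551  0.0119]
-0.071 [-9.5254 -3.4238  5.7781] [ 0.5169 -0.055   0.0118]
-0.07 [-14.3517  -4.3754   9.6415] [ 0.5169 -0.0549  0.0117]
-0.06999999999999998 34.6667 [ 0.5169 -0.0549  0.0117]
37.1 [-0.5978  0.6656 -0.6647]
```

View pics/c11.png

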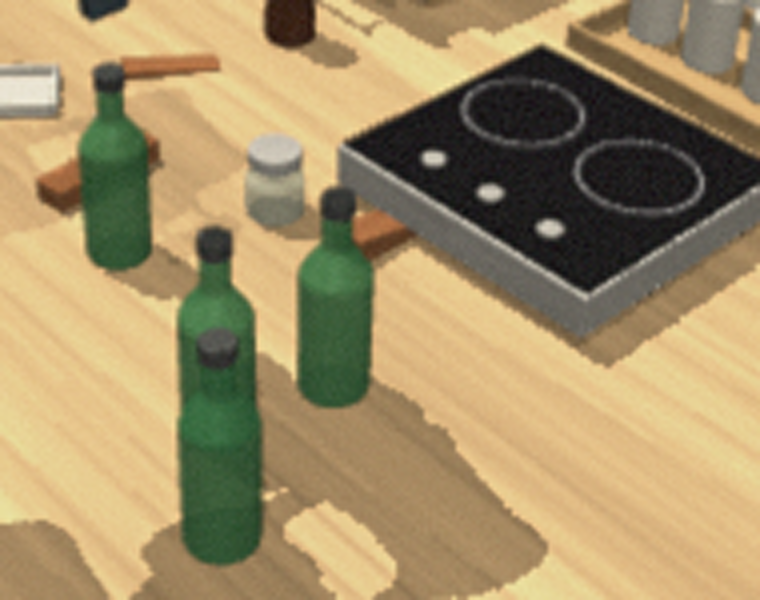

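View pics/c12.png

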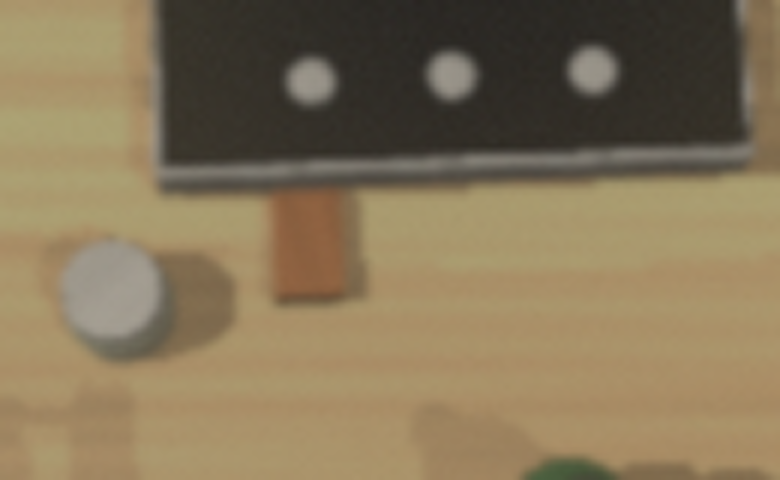

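The wedge did not move under 14 N. In the pictures it sits straight under the edge (top crop (310,245)), the bottle stands upright (side crop (115,170)), and nothing else has moved.

```bash
python3 -c "
from rig import arm
arm.sign_off()"
```

```text
the job is handed in; nothing more can be done
```

I moved the left-most bottle to (0.38, 0.08), about 25 cm from the gap. I then pushed the big wedge in, thin end first, until it jammed, let go, backed the arm clear and handed the job in at about 37 s.

- **Wedge:** its thin end is about 73 mm past the front edge, 8 mm to the left of the gap point, and straight. Resistance climbed to 16 N as it went in. After letting go, I pushed it from behind with 14 N and it did not move.
- **Hotplate:** by the cameras, the front left corner rose from about 55 mm to 65 mm, against 66 mm when level. This is good to a few mm: the right front corner read 62 mm in the same check, though it read 67 mm before.
- **Bottle and the rest:** the bottle stands upright and let go. The jar and the look-alike bottles show no visible change. I compared the other bystanders only by eye in the pictures and did not measure them.

I could not read the rocking angle or the force on the wedge directly. No check failed; the only disagreement was that right-corner reading.

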